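# Clear the docking bay and slide the tip box in until it latches

### The arm

A 7-joint arm with a two-finger parallel gripper is mounted at the origin on a cart in front of the work surface, level with it; the furniture and walls round the work are solid. World frame = base frame: x ahead of the robot, y to its left, z up, the work surface at z = 0. Lengths are in m, angles in rad, forces in N, time in s.
With the tool pointing down it reaches from about 0.425 to 0.925 m from the base axis. Payload 6.8 kg.
Tool frame: the origin (TCP) lies on the centre line of the jaws, within the pads' length; the fingertips stand 11 mm ahead of it and the grasp point (between the pads) lies 8 mm behind it; z points along the fingers, y is the direction in which the jaws open and shut (so a half turn about z gives the same grasp; the last joint's range is limited). The gripper opens to 85 mm and grips with 20 to 120 N. Pads are 22 mm wide; open, the fingers measure 114 mm over their backs; the gripper's body (76 mm by 85 mm) begins 54 mm behind the grasp point. The pads swing forward as they close: fully open they stand 13 mm farther back than shut.
Start: joints at [-1.331, 0.477, 0.022, 1.555, -0.011, 1.109, -0.083], TCP at [0.23, 0.635, 0.242] pointing down, gripper open.
Joint ranges: [-2.96, 2.96], [-0.34, 2.1], [-1.41, 1.46], [0.24, 2.44], [-1.37, 4.51], [0.17, 1.92], [-2.96, 2.96]. Speed limits (rad/s): [2.39, 2.39, 3.14, 3.14, 3.14, 3.14, 3.14].

### API

Orientations are given as a unit quaternion [x, y, z, w].
In Python, from cell import sense, read_camera, camera_info, job_done gives the robot as it stands.
- The arm moves only by the tool servo_tool, never from a script. Its argument "increments" is a list of rows, each a list of 7 numbers: the turn, a rotation vector about the tool's x, y, z as a fraction of full scale, then the shift along the tool's x, y, z as a fraction of full scale, then the closure, from 0 (fully open) to 1 (shut). A call has 1 to 12 rows; each row shifts and turns the commanded pose from where the row before left it, along the tool's axes as they then stand; what a row does not reach is not made up. Full scale, the value 1, is 30 mm for a shift and 6 degrees for a turn. A row lasts 1/12 s, in which the tool goes at most 41.7 mm and 7.16 degrees, less where a joint would pass 70% of its speed; a pose out of reach is approached as far as the arm can. A call with a number of a shift or a turn outside -1 to 1 is refused whole. A call with a gripper value outside its range is refused whole. The fingers move at their own pace and stop on an object; the grip force is fixed at half the most. Time passes only in rows, so rows that do not move let the fingers close. It gives the time, the measured TCP pose, the force and the opening at its end, in the units of the state.
- sense(): the state, without advancing time (a new reading comes with each control period).
- read_camera(name): name is "scene" or "top"; returns (picture, depth): 400x640x3 uint8, red, green, blue; 400x640 float32, m along the optical axis (not along the pixel's ray), 0 where there is no reading.
- camera_info(name): a dict with "fx", "fy", "cx", "cy" (pixels), "distortion" ([k1, k2, p1, p2, k3] as OpenCV has them; the pictures are not rectified), "pose" (4x4, takes a point from camera to world coordinates). Camera axes: x right, y down, z forward; pixel columns grow to the right and rows downward; lengths in m; the calibration is good to about 2 mm. A picture is of the moment at which its call begins. camera_info takes no time and is no camera call.
- job_done(): hands the job in, once; it reports no verdict.
The state is a dict: "time_s": time; "joint_positions": joint angles; "joint_vel": joint speeds; "effort": joint torques, N m; "tcp_pos": TCP position; "eef_rot": TCP orientation; "wrist_force": force on the tool from outside, world axes, zero at the start; "ft_torque": the same for the moment, N m; "gripper_width": finger opening in m.
Only numpy, scipy, OpenCV 4.12 (cv2) and the standard library are available. Lean on these libraries where they do the work, as an engineer would, in place of code of your own. Each camera call takes 0.05 s, during which the arm holds its last target. There are 200 camera calls.

### The job

The tip box has to go into the docking bay, but a dropper bottle stands in its way and the dust cover lies on the bay. Clear both away and stand them on the worktop, upright (the cover handle up) and well away from the bay, then gently slide the tip box along the worktop - never lifting it - all the way in until the orange spring catch snaps out behind it. The tip box must not shove the bottle or the cover, nothing may be rammed, and leave the slide box, glass flask and burner alone.

Things in the scene. Friction and masses are not known exactly. Their poses are not given: they have to be found in the camera images.
- dock: Docking bay: aluminium U of fences, 32 mm high, screwed to the worktop, no floor. Origin on the worktop where the tip box's origin lies when home; x points inwards (mouth at -x), z up. Back stop face at x = +43 mm. Left fence: inner face y = +65, x -69 to +43, flaring on to (-104, +76). Right fence: inner face y = -66.5, x -32 to +44, then a flared guide, x -76 to -104; catch between.
- catch (a joint): Travel of the orange spring catch in the right side of the bay, m: 0 = fully out, grows as it is pushed outwards (dock -y), at most 0.016. A box sliding in presses it back about 9 mm against roughly 2 N (sliding past takes about 5 to 15 N); once the box's trailing face has passed, it springs out behind it.
- tip_box: Pipette tip box, pink base, clear lid (fixed shut), 85 mm (its x) by 122 mm (its y) by 91 mm high, 0.28 to 0.45 kg, too wide to grip. Origin at the centre of its underside, z up. Starts on the worktop before the bay's mouth; push its -x face (122 mm wide), low down: pushed above about 40 mm against resistance it tips. Home: origin and axes agree with the dock's.
- cover: Loose grey dust cover lying on the fences: plate 112 (x, -58 to +54) by 152 (y) by 4 mm, underside 10 mm above the origin; ribs beneath it hang 10 mm into the bay. Origin at the centre of the ribs' lower edges, z up (22 mm high on the bay, 0 when stood on the worktop). On top in the middle a black bar handle, 22 mm wide (x), 90 long (y), 14 to 50 mm above the origin. 0.16 kg.
- bottle: Small brown dropper bottle with red rubber bulb, 35 mm diameter, 104 mm high; rigid glass body up to 62 mm, bulb above (do not grip the bulb). Origin at the centre of its underside, z up. Stands upright between the tip box and the bay's mouth. 0.09 kg.
- slide_box: Bystander: white cardboard slide box, 53 x 77 x 22 mm, origin at the centre of its underside.
- flask: Bystander: clear conical glass flask, 61 mm diameter, 104 mm high, origin at the centre of its underside.
- burner: Bystander: gas burner on a round black base, 84 x 97 x 158 mm, origin at the centre of its underside.
- catch_nose (a point): Tip of the orange catch nose (top, rear corner), at dock (-47.5, -52, 28) mm when out. The nose is 6 to 28 mm above the worktop, has a 27 degree ramp towards the mouth from about dock x = -76 and a square rear face at x = -45.5, just behind a homed box. Its grey housing, 32 mm high, reaches out to dock y = -114.
Not all that is in view belongs to the job. Of the things that look like the bottle, the middle-sized one is meant.

How it is judged:
By the outcome, as a careful person would: the job done as asked, in the order asked, and still so for the second after the job is handed in, with the robot touching nothing.
It also fails if it takes over 72 s, if anything falls off the work surface, if the arm or the gripper's body presses on something with over 40 N, if the wrist force passes 120 N, or if a joint passes its speed limit or range.

## Working session

There is one attempt and no reset: what is moved stays moved. The work goes in short steps, Python scripts to look and compute and a tool call to move; the robot and the scene stay as the last step left them, time stands still between calls to the robot, and variables do not carry over. Pictures are saved under pics/ and viewed, about 8 in all and at most 12, crops included, and the job is handed in when it is done.

Besides the shell and the picture viewer there is one more tool, called after ">>>" as a command line: name --pt "numbers of a row" for each row, then --argument value for the rest. servo_tool: Moves the arm, as the interface text tells. Shift numbers are shares of 30 mm and turn numbers shares of 6 degrees, none past 1 either way. Its arguments: {"type":"object","properties":{"increments":{"type":"array","items":{"type":"array","items":{"type":"number"}}}},"required":["increments"]}

```bash
mkdir -p pics
cat > h.py <<'E'
import numpy as np, cv2
from cell import sense, read_camera, camera_info, job_done
def snap(name,tag):
    p,d=read_camera(name); np.savez(f'{tag}.npz',p=p,d=d); cv2.imwrite(f'pics/{tag}.png',p[:,:,::-1]); return p,d
def K(name):
    i=camera_info(name); return np.array([[i['fx'],0,i['cx']],[0,i['fy'],i['cy']],[0,0,1.]]),np.array(i['distortion'],float),np.array(i['pose'],float)
def cloud(name,d):
    k,D,T=K(name); h,w=d.shape; v,u=np.mgrid[:h,:w]
    n=cv2.undistortPoints(np.stack([u,v],-1).reshape(-1,1,2).astype(float),k,D).reshape(h,w,2)
    c=np.dstack([n*d[...,None],d]); return c@T[:3,:3].T+T[:3,3]
def ray(name,u,v,z):
    k,D,T=K(name); n=cv2.undistortPoints(np.array([[[u,v]]],float),k,D)[0,0]
    r=T[:3,:3]@[n[0],n[1],1]; return T[:3,3]+r*(z-T[2,3])/r[2]
def proj(name,P):
    k,D,T=K(name); R=T[:3,:3].T; return cv2.projectPoints(np.array(P,float).reshape(-1,3),cv2.Rodrigues(R)[0],-R@T[:3,3],k,D)[0].reshape(-1,2)
E
python3 - <<'E'
from h import *
for n in('scene','top'):
    p,d=snap(n,n+'0'); k,D,T=K(n); print(n,k[0,0],T.round(3).tolist(),D)
s=sense();print({k:np.round(v,3).tolist() for k,v in s.items()})
E
```

```text
scene 375.97209814173794 [[0.883, -0.269, 0.384, 0.268], [-0.469, -0.488, 0.736, -0.639], [-0.011, -0.831, -0.557, 0.544], [0.0, 0.0, 0.0, 1.0]] [0.03156971 0.         0.         0.         0.        ]
top 417.6757005085684 [[-0.022, -0.996, 0.092, 0.526], [-1.0, 0.022, 0.001, -0.005], [-0.003, -0.092, -0.996, 0.884], [0.0, 0.0, 0.0, 1.0]] [-0.06927805  0.          0.          0.          0.        ]
{'time_s': 0.1, 'joint_positions': [-1.331, 0.478, 0.022, 1.556, -0.012, 1.109, -0.083], 'joint_vel': [-0.002, -0.003, 0.001, -0.003, -0.002, -0.0, 0.002], 'effort': [0.005, -59.776, 1.614, -28.195, 0.013, 0.005, 0.0], 'tcp_pos': [0.23, 0.634, 0.241], 'eef_rot': [0.173, 0.985, -0.001, -0.0], 'wrist_force': [0.706, -0.22, 0.601], 'ft_torque': [-0.017, 0.049, -0.01], 'gripper_width': 0.085}
```

View pics/scene0.png

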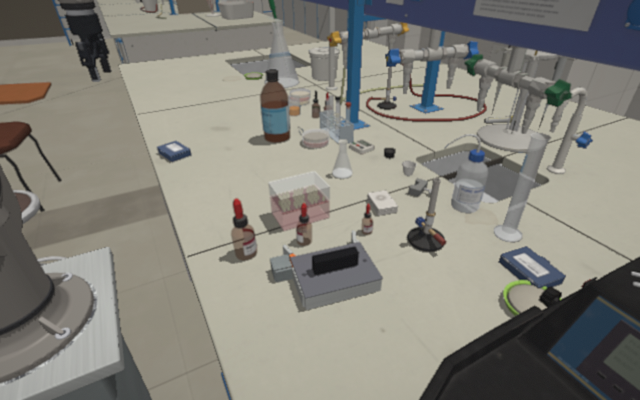

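View pics/top0.png

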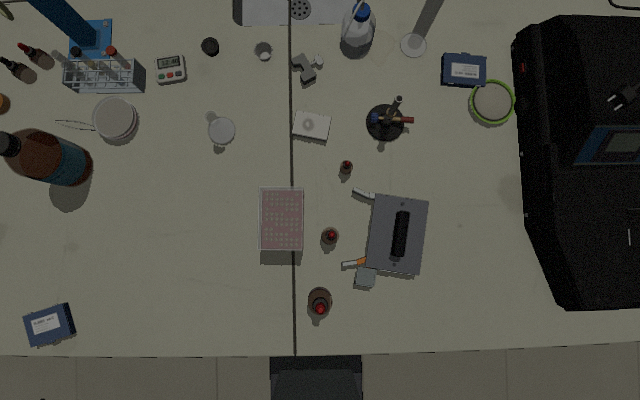

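The top view shows three similar bottles: a large one at (319,303), a middle one at (330,236) and a small one at (346,168). The middle one stands between the tip box (282,220) and the bay mouth, so it fits the description. The cover with its black handle is at (400,234), and the orange catch is at (355,262).

Run:
```python
from h import *
z=np.load('top0.npz');p,d=z['p'],z['d'];C=cloud('top',d)
H=C[...,2]
print('table z',np.median(H[320:340,400:480]))
def rect(mask,zz,name):
    n,l,st,ce=cv2.connectedComponentsWithStats(mask.astype(np.uint8))
    i=1+np.argmax(st[1:,4]);m=l==i
    pts=C[m][:,:2].astype(np.float32);r=cv2.minAreaRect(pts*1000)
    print(name,st[i],np.round(r[0],1),np.round(r[1],1),round(r[2],2),'z',np.median(H[m]).round(4), H[m].std().round(4))
def box(a,b,c,dd): 
    M=np.zeros(H.shape,bool);M[b:dd,a:c]=1;return M
rect(box(245,175,315,265)&(H>.08)&(H<.1),0,'tipbox')
rect(box(350,180,440,290)&(H>.028)&(H<.045),0,'cover')
rect(box(350,180,440,290)&(H>.06)&(H<.08),0,'handle')
for nm,b in dict(mid=(315,220,342,255),small=(335,155,358,182),large=(300,280,340,320),flask=(200,105,245,150),slide=(285,100,338,150),burner=(355,90,425,145)).items():
    M=box(*b)&(H>.01);q=C[M]
    print(nm,'zmax',q[:,2].max().round(3),'top xy',q[q[:,2]>q[:,2].max()-.012].mean(0).round(4),'range',q.min(0).round(3),q.max(0).round(3))
a=cv2.resize(p[150:330,240:440],None,fx=4,fy=4,interpolation=cv2.INTER_CUBIC)[:,:,::-1]
z2=np.load('scene0.npz')['p'][180:320,220:400]
b=cv2.resize(z2,None,fx=4,fy=4,interpolation=cv2.INTER_CUBIC)[:,:,::-1]
cv2.imwrite('pics/crop_top.png',cv2.resize(a,(640,576)));cv2.imwrite('pics/crop_scene.png',b)
```

```text
table z 0.0009323760942218651
tipbox [ 257  186   46   65 2880] [571.9  58.1] [ 85.3 122.3] 88.19 z 0.0916 0.0015
cover [ 350  187   79  101 4041] [ 525.9 -150.7] [155.8 197.3] 80.96 z 0.0363 0.0021
handle [393 210  17  47 551] [ 537.5 -177.4] [22.9 90. ] 79.94 z 0.0722 0.0026
mid zmax 0.884 top xy [ 0.5259 -0.0055  0.8838] range [ 0.521 -0.054  0.018] [ 0.553 -0.005  0.884]
small zmax 0.081 top xy [ 0.6779 -0.0744  0.0759] range [ 0.666 -0.088  0.011] [ 0.691 -0.063  0.081]
large zmax 0.884 top xy [ 0.5259 -0.0055  0.8838] range [ 0.385 -0.038  0.011] [0.526 0.008 0.884]
flask zmax 0.884 top xy [ 0.5259 -0.0055  0.8838] range [ 0.526 -0.005  0.01 ] [0.795 0.215 0.884]
slide zmax 0.884 top xy [ 0.5259 -0.0055  0.8838] range [ 0.526 -0.048  0.01 ] [0.803 0.035 0.884]
burner zmax 0.884 top xy [ 0.5259 -0.0055  0.8838] range [ 0.526 -0.219  0.01 ] [ 0.817 -0.005  0.884]
```

View pics/crop_scene.png

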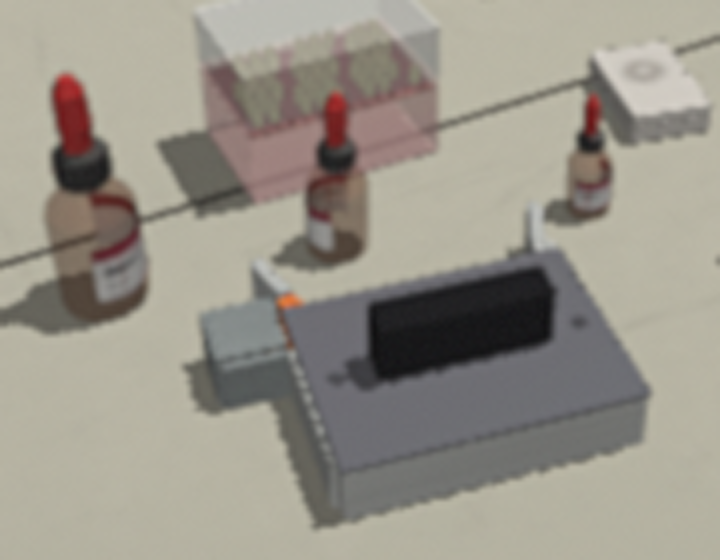

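View pics/crop_top.png

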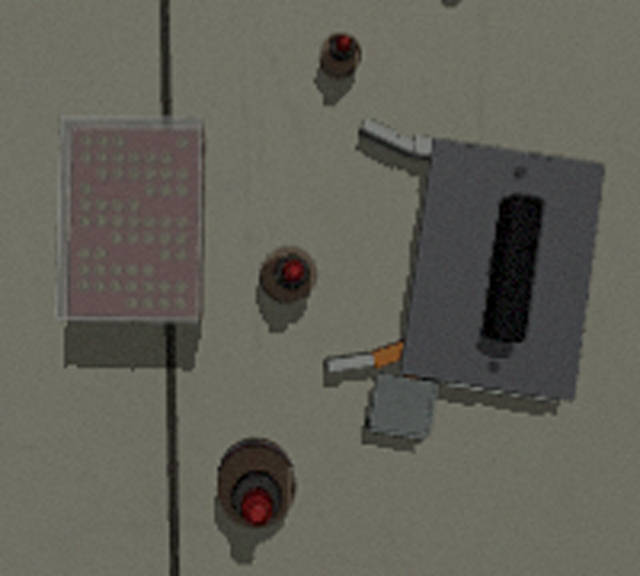

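Crop check: of large (70,200 in the scene crop), middle (337,180) and small (590,155), the middle one is the bottle in front of the mouth. Next I'll get its exact position and list the free space.

Run:
```python
from h import *
z=np.load('top0.npz');p,d=z['p'],z['d'];C=cloud('top',d);H=C[...,2]
def box(a,b,c,dd): 
    M=np.zeros(H.shape,bool);M[b:dd,a:c]=1;return M&(H<.3)
for nm,b in dict(mid=(315,220,342,255),small=(335,155,358,182),large=(300,280,340,320),flask=(200,105,245,150),slide=(285,100,338,150),burner=(355,90,425,145)).items():
    M=box(*b)&(H>.012);q=C[M]; t=q[q[:,2]>q[:,2].max()-.02]
    print(nm,'zmax',q[:,2].max().round(3),'top',t.mean(0).round(4),'range',q.min(0).round(3),q.max(0).round(3))
s=np.load('scene0.npz');C2=cloud('scene',s['d'])
q=C2[215:248,290:316].reshape(-1,3);q=q[(q[:,2]>.015)&(q[:,2]<.11)&(q[:,1]<0)]
for a,b in((.015,.05),(.05,.075),(.08,.11)):
    t=q[(q[:,2]>a)&(q[:,2]<b)];print('scene mid',a,len(t),t.mean(0).round(4),t.min(0).round(3),t.max(0).round(3))
print('proj mid',proj('top',[[.537,-.04,.1],[.537,-.04,.0]]))
print('mid bulb at z.095',ray('top',332,236,.095),'cap ring .075', ray('top',330,236,.07))
# free space, occupied map at target areas
for nm,(x0,x1,y0,y1) in dict(A=(.36,.62,.16,.46),B=(.36,.6,-.42,-.24)).items():
    m=(C[...,0]>x0)&(C[...,0]<x1)&(C[...,1]>y0)&(C[...,1]<y1)&(H>.012);print(nm,m.sum(),C[m].min(0) if m.any() else '')
e=C[358:,:][...,2];print('edge: z row 345,352,360 col200',H[[345,350,353,356,360],200],C[[345,350,353],200,0])
```

```text
mid zmax 0.105 top [ 0.5384 -0.0386  0.0999] range [ 0.521 -0.054  0.018] [ 0.553 -0.021  0.105]
small zmax 0.081 top [ 0.6776 -0.0744  0.0752] range [ 0.666 -0.088  0.012] [ 0.691 -0.063  0.081]
large zmax 0.146 top [ 0.4067 -0.0141  0.138 ] range [ 0.385 -0.038  0.013] [0.433 0.008 0.146]
flask zmax 0.107 top [0.7708 0.1895 0.0987] range [0.738 0.161 0.012] [0.795 0.215 0.107]
slide zmax 0.028 top [ 0.77   -0.0057  0.0222] range [ 0.739 -0.048  0.012] [0.803 0.035 0.028]
burner zmax 0.161 top [ 0.7781 -0.1636  0.1531] range [ 0.737 -0.219  0.012] [ 0.816 -0.127  0.161]
scene mid 0.015 221 [ 0.5318 -0.0503  0.0347] [ 0.52  -0.058  0.015] [ 0.553 -0.03   0.05 ]
scene mid 0.05 118 [ 0.5359 -0.0444  0.0619] [ 0.525 -0.052  0.05 ] [ 0.55  -0.033  0.074]<stdin>:11: RuntimeWarning: Mean of empty slice.
  ret = um.true_divide(
Traceback (most recent call last):
ValueError: zero-size array to reduction operation minimum which has no identity
```

>>> servo_tool --pt "0 0 0.97 0 0 0 0" --pt "0 0 0.97 0 0 0 0" --pt "0 0 0.97 0 0 0 0" --pt "0 0 0.97 0 0 0 0" --pt "0 0 0.97 0 0 0 0" --pt "0 0 0.97 0 0 0 0" --pt "0 0 0.97 0 0 0 0" --pt "0 0 0.97 0 0 0 0" --pt "0 0 0.98 0 0 0 0" --pt "0 0 0.98 0 0 0 0" --pt "0 0 0.98 0 0 0 0" --pt "0 0 0.98 0 0 0 0"

```text
time_s: 1.1
tcp_pos: [0.2299, 0.6343, 0.2418]
eef_rot: [0.709, 0.705, -0.0, 0.0]
wrist_force: [-0.1, -0.6, 0.2]
gripper_width: 0.0854
```

>>> servo_tool --pt "0 0 0 -0.95 0.45 0 0" --pt "0 0 0 -0.95 0.45 0 0" --pt "0 0 0 -0.95 0.45 0 0" --pt "0 0 0 -0.95 0.45 0 0" --pt "0 0 0 -0.95 0.45 0 0" --pt "0 0 0 -0.95 0.45 0 0" --pt "0 0 0 -0.95 0.45 0 0" --pt "0 0 0 -0.95 0.45 0 0" --pt "0 0 0 -0.95 0.45 0 0" --pt "0 0 0 -0.95 0.45 0 0" --pt "0 0 0 -0.95 0.45 0 0" --pt "0 0 0 -0.95 0.45 0 0"

```text
time_s: 2.1
tcp_pos: [0.3922, 0.291, 0.2421]
eef_rot: [0.707, 0.707, -0.0, -0.0]
wrist_force: [-0.2, 0.2, 0.1]
gripper_width: 0.0857
```

>>> servo_tool --pt "0 0 0 -0.95 0.4 0 0" --pt "0 0 0 -0.95 0.4 0 0" --pt "0 0 0 -0.95 0.4 0 0" --pt "0 0 0 -0.95 0.4 0 0" --pt "0 0 0 -0.95 0.4 0 0" --pt "0 0 0 -0.95 0.4 0 0" --pt "0 0 0 -0.95 0.4 0 0" --pt "0 0 0 -0.95 0.4 0 0" --pt "0 0 0 -0.95 0.4 0 0" --pt "0 0 0 -0.95 0.4 0 0" --pt "0 0 0 -0.9 0.4 0 0" --pt "0 0 0 -0.6 0.4 0 0"

```text
time_s: 3.1
tcp_pos: [0.5359, -0.0406, 0.2422]
eef_rot: [0.708, 0.706, -0.0, 0.0]
wrist_force: [0.7, 0.6, 0.2]
gripper_width: 0.0852
```

>>> servo_tool --pt "0 0 0 0.09 0.03 0.8 0" --pt "0 0 0 0 0 0.8 0" --pt "0 0 0 0 0 0.8 0" --pt "0 0 0 0 0 0.8 0" --pt "0 0 0 0 0 0.8 0" --pt "0 0 0 0 0 0.8 0" --pt "0 0 0 0 0 0.7 0" --pt "0 0 0 0 0 0.5 0" --pt "0 0 0 0 0 0.3 0" --pt "0 0 0 0 0 0.2 0" --pt "0 0 0 0 0 0 0"

```text
time_s: 4.02
tcp_pos: [0.5363, -0.0347, 0.0465]
eef_rot: [0.707, 0.707, -0.001, -0.001]
wrist_force: [0.7, 0.5, -0.6]
gripper_width: 0.0854
```

>>> servo_tool --pt "0 0 0 -0.08 0 0 0.3" --pt "0 0 0 0 0 0 0.6" --pt "0 0 0 0 0 0 0.9" --pt "0 0 0 0 0 0 1" --pt "0 0 0 0 0 0 1" --pt "0 0 0 0 0 0 1" --pt "0 0 0 0 0 0 1" --pt "0 0 0 0 0 0 1"

```text
time_s: 4.68
tcp_pos: [0.5374, -0.0371, 0.0484]
eef_rot: [0.707, 0.707, 0.001, 0.0]
wrist_force: [-2.1, 0.5, 8.4]
gripper_width: 0.0308
```

>>> servo_tool --pt "0 0 0 0 0 -0.1 1" --pt "0 0 0 0 0 -0.2 1" --pt "0 0 0 0 0 -0.3 1" --pt "0 0 0 0 0 -0.3 1" --pt "0 0 0 0 0 -0.2 1" --pt "0 0 0 0 0 0 1"

```text
time_s: 5.18
tcp_pos: [0.538, -0.0372, 0.082]
eef_rot: [0.707, 0.707, 0.001, 0.001]
wrist_force: [-0.7, -1.5, -1.0]
gripper_width: 0.0313
```

Run:
```python
from h import *
p,d=snap('scene','s1'); s=sense(); print(s['tcp_pos'],s['gripper_width'],s['wrist_force'])
cv2.imwrite('pics/s1c.png',cv2.resize(p[100:300,200:420],None,fx=3,fy=3,interpolation=cv2.INTER_CUBIC)[:,:,::-1])
```

```text
[ 0.53752793 -0.03704523  0.08127712] 0.031023216729851776 [ 0.16665728  0.29012133 -1.21244726]
```

View pics/s1c.png

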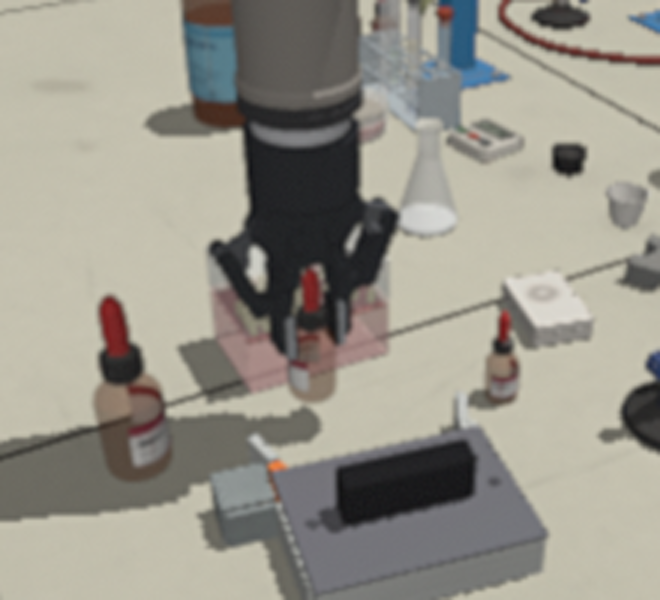

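The bottle is held upright between the pads (crop 312,350) and everything else is undisturbed. I'll carry it to the free area at about (0.42, 0.38).

>>> servo_tool --pt "0 0 0 0 0 -0.7 1" --pt "0 0 0 0 0 -0.9 1" --pt "0 0 0 0 0 -0.9 1" --pt "0 0 0 0.2 -0.05 -0.7 1" --pt "0 0 0 0.6 -0.2 0 1" --pt "0 0 0 0.9 -0.25 0 1" --pt "0 0 0 0.9 -0.25 0 1" --pt "0 0 0 0.9 -0.25 0 1" --pt "0 0 0 0.9 -0.25 0 1" --pt "0 0 0 0.9 -0.25 0 1" --pt "0 0 0 0.9 -0.25 0 1" --pt "0 0 0 0.9 -0.25 0 1"

```text
time_s: 6.23
tcp_pos: [0.476, 0.1771, 0.1761]
eef_rot: [0.707, 0.707, -0.0, -0.0]
wrist_force: [-0.3, 0.1, -1.2]
gripper_width: 0.0311
```

>>> servo_tool --pt "0 0 0 0.9 -0.25 0 1" --pt "0 0 0 0.9 -0.25 0 1" --pt "0 0 0 0.9 -0.25 0 1" --pt "0 0 0 0.9 -0.25 0 1" --pt "0 0 0 0.9 -0.25 0 1" --pt "0 0 0 0.9 -0.25 0 1" --pt "0 0 0 0.8 -0.2 0 1" --pt "0 0 0 0.4 -0.1 0.3 1" --pt "0 0 0 0 0 0.9 1" --pt "0 0 0 0 0 0.9 1" --pt "0 0 0 0 0 0.6 1" --pt "0 0 0 0 0 0 1"

```text
time_s: 7.23
tcp_pos: [0.4207, 0.371, 0.091]
eef_rot: [0.707, 0.707, -0.004, 0.001]
wrist_force: [0.0, 0.3, -1.4]
gripper_width: 0.0309
```

>>> servo_tool --pt "0 0 0 0 0 0.6 1" --pt "0 0 0 0 0 0.4 1" --pt "0 0 0 0 0 0.2 1" --pt "0 0 0 0 0 0.07 1" --pt "0 0 0 0 0 0.07 1" --pt "0 0 0 0 0 0 1" --pt "0 0 0 0 0 0 1"

```text
time_s: 7.82
tcp_pos: [0.4233, 0.3741, 0.0557]
eef_rot: [0.707, 0.707, 0.001, -0.0]
wrist_force: [0.1, -0.5, -0.5]
gripper_width: 0.0309
```

>>> servo_tool --pt "0 0 0 0 0 0.07 1" --pt "0 0 0 0 0 0.07 1" --pt "0 0 0 0 0 0.04 1" --pt "0 0 0 0 0 0 1" --pt "0 0 0 0 0 0 1"

```text
time_s: 8.23
tcp_pos: [0.4229, 0.3738, 0.0496]
eef_rot: [0.707, 0.707, -0.0, 0.0]
wrist_force: [-0.2, -0.3, -1.4]
gripper_width: 0.031
```

>>> servo_tool --pt "0 0 0 0 0 0.04 1" --pt "0 0 0 0 0 0.04 1" --pt "0 0 0 0 0 0 1" --pt "0 0 0 0 0 0 1"

```text
time_s: 8.57
tcp_pos: [0.4232, 0.3742, 0.0482]
eef_rot: [0.707, 0.707, 0.0, -0.0]
wrist_force: [-1.9, -0.6, 9.1]
gripper_width: 0.0308
```

>>> servo_tool --pt "0 0 0 0 0 -0.02 1" --pt "0 0 0 0 0 0 0.5" --pt "0 0 0 0 0 0 0.3" --pt "0 0 0 0 0 0 0" --pt "0 0 0 0 0 0 0" --pt "0 0 0 0 0 0 0" --pt "0 0 0 0 0 -0.3 0" --pt "0 0 0 0 0 -0.6 0" --pt "0 0 0 0 0 -0.9 0" --pt "0 0 0 0 0 -0.9 0" --pt "0 0 0 0 0 -0.9 0" --pt "0 0 0 0 0 -0.8 0"

```text
time_s: 9.57
tcp_pos: [0.4232, 0.3737, 0.1822]
eef_rot: [0.707, 0.707, 0.001, -0.0]
wrist_force: [0.5, 0.1, 0.0]
gripper_width: 0.0855
```

>>> servo_tool --pt "0 0 -1 0 0 -0.1 0" --pt "0 0 -1 0 0 -0.1 0" --pt "0 0 -1 0 0 -0.1 0" --pt "0 0 -1 0 0 -0.1 0" --pt "0 0 -1 0 0 -0.1 0" --pt "0 0 -1 0 0 -0.1 0" --pt "0 0 -1 0 0 -0.1 0" --pt "0 0 -1 0 0 -0.1 0" --pt "0 0 -1 0 0 -0.1 0" --pt "0 0 -1 0 0 0 0" --pt "0 0 -1 0 0 0 0" --pt "0 0 -1 0 0 0 0"

```text
time_s: 10.57
tcp_pos: [0.4231, 0.3736, 0.2076]
eef_rot: [0.154, 0.988, 0.0, 0.0]
wrist_force: [0.0, -0.4, -0.5]
gripper_width: 0.0852
```

>>> servo_tool --pt "0 0 -1 0 0 0 0" --pt "0 0 -0.33 0 0 0 0" --pt "0 0 0 -0.38 -0.97 0 0" --pt "0 0 0 -0.38 -0.97 0 0" --pt "0 0 0 -0.38 -0.97 0 0" --pt "0 0 0 -0.38 -0.97 0 0" --pt "0 0 0 -0.38 -0.97 0 0" --pt "0 0 0 -0.38 -0.97 0 0" --pt "0 0 0 -0.38 -0.97 0 0" --pt "0 0 0 -0.38 -0.97 0 0" --pt "0 0 0 -0.38 -0.97 0 0" --pt "0 0 0 -0.38 -0.97 0 0"

```text
time_s: 11.57
tcp_pos: [0.4846, 0.0657, 0.2076]
eef_rot: [0.088, 0.996, 0.0, 0.0]
wrist_force: [0.8, 0.0, -0.3]
gripper_width: 0.0859
```

>>> servo_tool --pt "0 0 0 -0.38 -0.97 0 0" --pt "0 0 0 -0.38 -0.97 0 0" --pt "0 0 0 -0.38 -0.97 0 0" --pt "0 0 0 -0.38 -0.97 0 0" --pt "0 0 0 -0.38 -0.97 0 0" --pt "0 0 0 -0.38 -0.97 0 0" --pt "0 0 0 -0.38 -0.9 0 0" --pt "0 0 0 -0.38 -0.7 0 0" --pt "0 0 0 0 0 0 0"

```text
time_s: 12.32
tcp_pos: [0.5358, -0.1736, 0.208]
eef_rot: [0.091, 0.996, -0.002, 0.001]
wrist_force: [-0.8, 0.4, 0.7]
gripper_width: 0.0858
```

Run:
```python
from h import *
from scipy.spatial.transform import Rotation as R
s=sense();M=R.from_quat(s['eef_rot']).as_matrix();print(s['tcp_pos'],M.round(3).tolist(),np.degrees(np.arctan2(M[1,1],M[0,1])),s['joint_positions'])
print((M.T@(np.array([.5375,-.1774,.053])-s['tcp_pos'])/.03).round(3))
p,d=snap('scene','s2');C=cloud('scene',d)
q=C[225:265,130:200] 
# bottle check at (0.423,.374)
uv=proj('scene',[[.423,.374,z] for z in(.0,.06,.1)]);print(uv)
m=(np.hypot(C[...,0]-.423,C[...,1]-.374)<.03)&(C[...,2]>.012);q=C[m];print(len(q),q.min(0).round(3),q.max(0).round(3))
for a,b in((.02,.06),(.08,.11)):
  t=q[(q[:,2]>a)&(q[:,2]<b)];print(a,(t.min(0)+t.max(0))/2)
```

```text
[ 0.53582596 -0.17363871  0.20803044] [[-0.983, 0.181, 0.002], [0.181, 0.983, -0.003], [-0.003, -0.003, -1.0]] 79.57363413311263 [-0.18701256  0.35355903  0.48848061  1.89036367 -0.19867768  0.94282294
  1.78159511]
[-0.065 -0.097  5.168]
[[208.12360235 174.46999532]
 [204.31873847 156.07188128]
 [201.63462347 143.14100602]]
288 [0.404 0.351 0.012] [0.439 0.379 0.105]
0.02 [0.42223918 0.36514629 0.04010407]
0.08 [0.42445952 0.36985409 0.09269465]
```

>>> servo_tool --pt "0 0 0 -0.06 -0.1 0.7 0" --pt "0 0 0 0 0 0.8 0" --pt "0 0 0 0 0 0.8 0" --pt "0 0 0 0 0 0.8 0" --pt "0 0 0 0 0 0.8 0" --pt "0 0 0 0 0 0.6 0" --pt "0 0 0 0 0 0.4 0" --pt "0 0 0 0 0 0.2 0" --pt "0 0 0 0 0 0.1 0" --pt "0 0 0 0 0 0 0" --pt "0 0 0 0 0 0 0"

```text
time_s: 13.28
tcp_pos: [0.5374, -0.1709, 0.0518]
eef_rot: [0.087, 0.996, -0.0, 0.001]
wrist_force: [0.3, 0.2, -0.1]
gripper_width: 0.0857
```

>>> servo_tool --pt "0 0 0 0 -0.2 0 0" --pt "0 0 0 0 0 0 0" --pt "0 0 0 0 0 0 0"

```text
time_s: 13.53
tcp_pos: [0.536, -0.1776, 0.0516]
eef_rot: [0.088, 0.996, -0.0, 0.001]
wrist_force: [0.2, -0.6, -1.5]
gripper_width: 0.0855
```

>>> servo_tool --pt "0 0 0 0 0 -0.07 0.3" --pt "0 0 0 0 0 0 0.5" --pt "0 0 0 0 0 0 0.7" --pt "0 0 0 0 0 0 0.9" --pt "0 0 0 0 0 0 1" --pt "0 0 0 0 0 0 1" --pt "0 0 0 0 0 0 1" --pt "0 0 0 0 0 0 1"

```text
time_s: 14.2
tcp_pos: [0.536, -0.1768, 0.0531]
eef_rot: [0.087, 0.996, 0.0, 0.0]
wrist_force: [0.4, -0.0, 3.8]
gripper_width: 0.0213
```

>>> servo_tool --pt "0 0 0 0 0 -0.1 1" --pt "0 0 0 0 0 -0.2 1" --pt "0 0 0 0 0 -0.4 1" --pt "0 0 0 0 0 -0.7 1" --pt "0 0 0 0 0 -0.9 1" --pt "0 0 0 0 0 -0.9 1" --pt "0 0 0 0 0 -0.9 1" --pt "0 0 0 0 0 -0.7 1" --pt "0 0 0 0 0 -0.3 1" --pt "0 0 0 0 0 0 1"

```text
time_s: 15.03
tcp_pos: [0.537, -0.1773, 0.2087]
eef_rot: [0.087, 0.996, -0.0, 0.002]
wrist_force: [0.6, -0.7, -2.0]
gripper_width: 0.0212
```

>>> servo_tool --pt "0 0 0 0 0.4 0 1" --pt "0 0 0 0.05 0.8 0 1" --pt "0 0 0 0.05 0.95 0 1" --pt "0 0 0 0.05 0.95 0 1" --pt "0 0 0 0.05 0.95 0 1" --pt "0 0 0 0.05 0.95 0 1" --pt "0 0 0 0.05 0.95 0 1" --pt "0 0 0 0.05 0.95 0 1" --pt "0 0 0 0.05 0.95 0 1" --pt "0 0 0 0.05 0.95 0 1" --pt "0 0 0 0.05 0.95 0 1" --pt "0 0 0 0.05 0.95 0 1"

```text
time_s: 16.03
tcp_pos: [0.5737, 0.1445, 0.2037]
eef_rot: [0.087, 0.996, -0.001, -0.002]
wrist_force: [0.4, 0.1, -2.8]
gripper_width: 0.0212
```

>>> servo_tool --pt "0 0 0 0.05 0.95 0 1" --pt "0 0 0 0.05 0.95 0 1" --pt "0 0 0 0.05 0.95 0 1" --pt "0 0 0 0.05 0.95 0 1" --pt "0 0 0 0.05 0.95 0 1" --pt "0 0 0 0.05 0.95 0 1" --pt "0 0 0 0.05 0.8 0 1" --pt "0 0 0 0 0.4 0 1" --pt "0 0 0 0 0 0.6 1" --pt "0 0 0 0 0 0.9 1" --pt "0 0 0 0 0 0.9 1" --pt "0 0 0 0 0 0.9 1"

```text
time_s: 17.03
tcp_pos: [0.6, 0.347, 0.1044]
eef_rot: [0.088, 0.996, -0.001, -0.001]
wrist_force: [0.3, -0.5, -2.4]
gripper_width: 0.0213
```

>>> servo_tool --pt "0 0 0 0 0 0.9 1" --pt "0 0 0 0 0 0.6 1" --pt "0 0 0 0 0 0.3 1" --pt "0 0 0 0 0 0 1" --pt "0 0 0 0 0 0 1"

```text
time_s: 17.45
tcp_pos: [0.6009, 0.3474, 0.0526]
eef_rot: [0.088, 0.996, -0.0, -0.0]
wrist_force: [0.8, -0.3, 0.6]
gripper_width: 0.021
```

>>> servo_tool --pt "0 0 0 0 0 0.3 1" --pt "0 0 0 0 0 0.2 1" --pt "0 0 0 0 0 0.08 1" --pt "0 0 0 0 0 0 1" --pt "0 0 0 0 0 0 1"

```text
time_s: 17.87
tcp_pos: [0.6012, 0.3479, 0.0358]
eef_rot: [0.087, 0.996, 0.0, 0.0]
wrist_force: [-0.1, -0.5, -1.5]
gripper_width: 0.0214
```

>>> servo_tool --pt "0 0 0 0 0 0.05 1" --pt "0 0 0 0 0 0.04 1" --pt "0 0 0 0 0 0 1" --pt "0 0 0 0 0 0 1"

```text
time_s: 18.2
tcp_pos: [0.6011, 0.3478, 0.0329]
eef_rot: [0.087, 0.996, 0.0, -0.0]
wrist_force: [-0.4, 0.7, -2.0]
gripper_width: 0.0214
```

>>> servo_tool --pt "0 0 0 0 0 0.04 1" --pt "0 0 0 0 0 0 1" --pt "0 0 0 0 0 0.03 1" --pt "0 0 0 0 0 0 1" --pt "0 0 0 0 0 0 1"

```text
time_s: 18.62
tcp_pos: [0.6012, 0.3478, 0.0309]
eef_rot: [0.087, 0.996, 0.0, 0.0]
wrist_force: [0.5, 0.4, -0.9]
gripper_width: 0.0215
```

>>> servo_tool --pt "0 0 0 0 0 0.03 1" --pt "0 0 0 0 0 0 1" --pt "0 0 0 0 0 0 1"

```text
time_s: 18.87
tcp_pos: [0.6012, 0.3479, 0.0309]
eef_rot: [0.087, 0.996, 0.0, -0.0]
wrist_force: [-2.8, -1.9, 6.5]
gripper_width: 0.0212
```

>>> servo_tool --pt "0 0 0 0 0 -0.02 1" --pt "0 0 0 0 0 0 0.7" --pt "0 0 0 0 0 0 0.4" --pt "0 0 0 0 0 0 0" --pt "0 0 0 0 0 0 0" --pt "0 0 0 0 0 0 0" --pt "0 0 0 0 0 -0.4 0" --pt "0 0 0 0 0 -0.8 0" --pt "0 0 0 0 0 -0.9 0" --pt "0 0 0 0 0 -0.9 0" --pt "0 0 0 0 0 -0.9 0" --pt "0 0 0 0 0 -0.7 0"

```text
time_s: 19.87
tcp_pos: [0.6018, 0.348, 0.172]
eef_rot: [0.088, 0.996, 0.001, 0.001]
wrist_force: [0.4, 1.1, 0.2]
gripper_width: 0.0854
```

Run:
```python
from h import *
s=sense();print(s['tcp_pos'],s['gripper_width'],s['joint_positions'].round(2) if hasattr(s['joint_positions'],'round') else s['joint_positions'])
p,d=snap('top','t3');snap('scene','s3')
C=cloud('top',d);H=C[...,2]
cv2.imwrite('pics/t3c.png',cv2.resize(p[170:300,240:440],None,fx=4,fy=4,interpolation=cv2.INTER_CUBIC)[:,:,::-1])
M=np.zeros(H.shape,bool);M[175:265,245:315]=1;M&=(H>.08)&(H<.1)
r=cv2.minAreaRect((C[M][:,:2]*1000).astype(np.float32));print('tipbox',r)
# fence tops
W=(C[...,0]>.42)&(C[...,0]<.66)&(C[...,1]<-.04)&(C[...,1]>-.27)&(H>.022)&(H<.045);q=C[W];print(len(q),np.median(q[:,2]))
# coarse fit: draw in world coords, project model outline
np.save('fence.npy',q)
c,sn=np.cos(np.radians(-100.06)),np.sin(np.radians(-100.06))
L=(q[:,:2]-[.5375,-.1774])@np.array([[c,-sn],[sn,c]])*1000
for nm,m in dict(left=(L[:,0]>-60)&(L[:,0]<35)&(L[:,1]>50)&(L[:,1]<90),back=(abs(L[:,1])<50)&(L[:,0]>20)&(L[:,0]<80),right=(L[:,0]>-25)&(L[:,0]<35)&(L[:,1]<-50)&(L[:,1]>-90)).items():
    t=L[m];a=0 if nm!='back' else 1
    lo=[];
    for b in np.arange(-60,60,10):
        k=t[(t[:,a]>=b)&(t[:,a]<b+10)][:,1-a]
        if len(k)>3: lo.append((int(b),round(float(k.min()),1),round(float(k.max()),1)))
    print(nm,len(t),lo)
```

```text
[0.60184302 0.34803088 0.17197733] 0.08541208474352262 [-0.84  0.59  0.34  1.59 -0.22  1.    0.96]
tipbox ((571.8110961914062, 58.433074951171875), (85.78502655029297, 122.17533874511719), 88.28804779052734)
1619 0.032444631789996015
left 293 [(-60, 64.7, 75.8), (-50, 64.8, 76.4), (-40, 64.5, 76.6), (-30, 64.6, 76.6), (-20, 64.8, 76.0), (-10, 64.6, 77.1), (0, 65.4, 76.9), (10, 65.1, 76.4), (20, 64.7, 76.0), (30, 64.4, 76.9)]
back 295 [(-50, 40.6, 51.1), (-40, 41.1, 51.1), (-30, 41.0, 51.7), (-20, 41.0, 50.7), (-10, 40.9, 51.3), (0, 40.8, 50.8), (10, 40.4, 50.9), (20, 40.7, 50.7), (30, 40.9, 50.1), (40, 40.9, 51.2)]
right 182 [(-30, -78.3, -67.8), (-20, -78.7, -67.0), (-10, -79.0, -67.0), (0, -78.7, -66.9), (10, -79.2, -67.9), (20, -79.3, -67.3), (30, -78.5, -67.6)]
```

View pics/t3c.png

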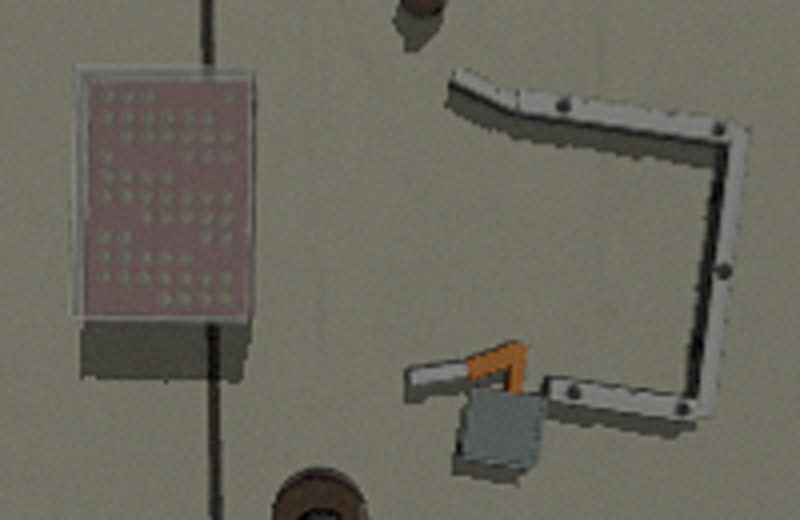

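The cover is on the worktop and the bay is clear. In the crop the box is at (165,195), the open orange catch at (500,365) and the bay back at (720,270). The dock fits at about (0.5375, -0.1754) m with yaw -100.06°. The next move turns the tool and gets behind the box.

>>> servo_tool --pt "0 0 1 0 0 0 0" --pt "0 0 1 0 0 0 0" --pt "0 0 1 0 0 0 0" --pt "0 0 1 0 0 0 0" --pt "0 0 1 0 0 0 0" --pt "0 0 1 0 0 0 0" --pt "0 0 1 0 0 0 0.4" --pt "0 0 1 0 0 0 0.4" --pt "0 0 1 0 0 0 0.4" --pt "0 0 1 0 0 0 0.4" --pt "0 0 1 0 0 0 0.4" --pt "0 0 1 0 0 0 0.4"

```text
time_s: 20.97
tcp_pos: [0.6008, 0.3478, 0.1684]
eef_rot: [0.658, 0.753, -0.0, -0.0]
wrist_force: [0.8, -0.1, -1.1]
gripper_width: 0.0513
```

>>> servo_tool --pt "0 0 1 0 0 0 0.4" --pt "0 0 0.6 0 0 0 0.4" --pt "0 0 0 -0.9 -0.18 0 0.4" --pt "0 0 0 -0.9 -0.18 0 0.4" --pt "0 0 0 -0.9 -0.18 0 0.4" --pt "0 0 0 -0.9 -0.18 0 0.4" --pt "0 0 0 -0.9 -0.18 0 0.4" --pt "0 -1 0 0 0 0 0.4" --pt "0 -1 0 0 0 0 0.4" --pt "0 -1 0 0 0 0 0.4" --pt "0 -1 0 0 0 0 0.4" --pt "0 -1 0 0 0 0 0.4"

```text
time_s: 21.97
tcp_pos: [0.5704, 0.2144, 0.1693]
eef_rot: [0.692, 0.673, -0.186, 0.182]
wrist_force: [-0.1, -0.5, -0.6]
gripper_width: 0.0512
```

```bash
cat >> h.py <<'E'
from scipy.spatial.transform import Rotation as R
def tgt(P,yaw_y,tilt=30):
    "tool y at world angle yaw_y deg, tilted; print shift+turn in units"
    s=sense();M=R.from_quat(s['eef_rot']).as_matrix()
    a=np.radians(yaw_y);y=np.array([np.cos(a),np.sin(a),0]);x=np.array([-y[1],y[0],0]);z=np.array([0,0,-1.])
    G=np.stack([x,y,z],1)@R.from_euler('y',-tilt,degrees=True).as_matrix()
    print('pos',s['tcp_pos'].round(4) if hasattr(s['tcp_pos'],'round') else s['tcp_pos'],'F',np.round(s['wrist_force'],1),'w',round(float(s['gripper_width']),4))
    print('turn',(np.degrees(R.from_matrix(M.T@G).as_rotvec())/6).round(3),'shift tool',(M.T@(np.array(P)-s['tcp_pos'])/.03).round(3))
    print('unit world moves in tool:',M.T.round(3).tolist())
E
python3 - <<'E'
from h import *
tgt([.5703,.141,.025],-1.75); tgt([.5715,.18,.025],-1.75); print(sense()['joint_positions'])
E
```

```text
pos [0.5704 0.2144 0.1693] F [-0.1 -0.5 -0.6] w 0.0512
turn [0.024 0.037 0.016] shift tool [0.306 0.059 5.387]
unit world moves in tool: [[0.025, 0.864, -0.503], [1.0, -0.028, 0.001], [-0.013, -0.503, -0.864]]
pos [0.5704 0.2144 0.1693] F [-0.1 -0.5 -0.6] w 0.0512
turn [0.024 0.037 0.016] shift tool [1.43  0.063 4.732]
unit world moves in tool: [[0.025, 0.864, -0.503], [1.0, -0.028, 0.001], [-0.013, -0.503, -0.864]]
[-1.23136821  0.79551316  0.89495666  1.6661172  -0.13359295  1.17404223
 -0.39485173]
```

>>> servo_tool --pt "0.02 0.04 0.02 0.1 0.06 0.8 0.4" --pt "0 0 0 0.1 0 0.9 0.4" --pt "0 0 0 0.1 0 0.9 0.4" --pt "0 0 0 0 0 0.9 0.4" --pt "0 0 0 0 0 0.8 0.4" --pt "0 0 0 0 0 0.6 0.4" --pt "0 0 0 0 0 0.3 0.4" --pt "0 0 0 0 0 0.15 0.4" --pt "0 0 0 0 0 0 0.4" --pt "0 0 0 0 0 0 0.4"

```text
time_s: 22.8
tcp_pos: [0.5703, 0.1425, 0.0253]
eef_rot: [0.694, 0.673, -0.184, 0.179]
wrist_force: [-0.5, 0.5, -0.1]
gripper_width: 0.0514
```

Run:
```python
from h import *
tgt([.5703,.141,.025],-1.75)
p,d=snap('scene','s4')
cv2.imwrite('pics/s4c.png',cv2.resize(p[110:310,180:420],None,fx=3,fy=3,interpolation=cv2.INTER_CUBIC)[:,:,::-1])
```

```text
pos [0.5703 0.1425 0.0253] F [-0.5  0.5 -0.1] w 0.0514
turn [ 0.    -0.047 -0.001] shift tool [-0.037  0.001  0.034]
unit world moves in tool: [[0.027, 0.868, -0.496], [1.0, -0.031, 0.0], [-0.015, -0.495, -0.868]]
```

View pics/s4c.png

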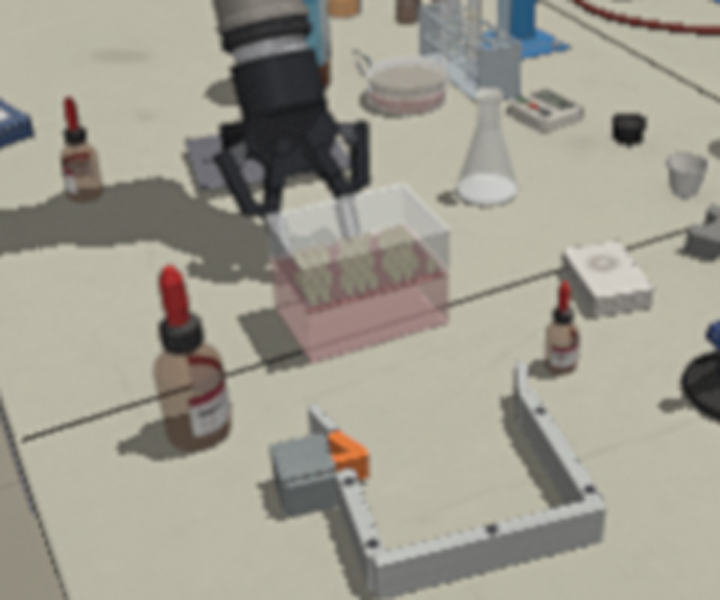

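Gripper is behind the box (crop 350,200), bottle and cover both standing clear. Approaching gently.

>>> servo_tool --pt "0 0 0 -0.15 0 0.08 0.4" --pt "0 0 0 -0.15 0 0.08 0.4" --pt "0 0 0 -0.12 0 0.07 0.4" --pt "0 0 0 -0.09 0 0.05 0.4" --pt "0 0 0 -0.06 0 0.033 0.4" --pt "0 0 0 -0.06 0 0.033 0.4" --pt "0 0 0 -0.06 0 0.033 0.4" --pt "0 0 0 -0.06 0 0.033 0.4" --pt "0 0 0 -0.06 0 0.033 0.4"

```text
time_s: 23.6
tcp_pos: [0.5689, 0.1139, 0.0252]
eef_rot: [0.694, 0.673, -0.185, 0.178]
wrist_force: [-0.3, -0.1, 0.0]
gripper_width: 0.0511
```

>>> servo_tool --pt "0 0 0 -0.06 0 0.033 0.4" --pt "0 0 0 -0.06 0 0.033 0.4" --pt "0 0 0 -0.06 0 0.033 0.4"

```text
time_s: 23.85
tcp_pos: [0.5689, 0.1085, 0.0252]
eef_rot: [0.694, 0.673, -0.184, 0.178]
wrist_force: [0.4, 2.4, -0.2]
gripper_width: 0.0516
```

>>> servo_tool --pt "0.03 0 0.05 -0.12 0.003 0.067 0.4" --pt "0.03 0 0.055 -0.12 0.004 0.067 0.4" --pt "0.03 0 0.055 -0.12 0.005 0.067 0.4" --pt "0.03 0 0.055 -0.12 0.006 0.067 0.4" --pt "0.03 0 0.055 -0.12 0.007 0.067 0.4" --pt "0.03 0 0.055 -0.12 0.008 0.067 0.4" --pt "0.03 0 0.055 -0.12 0.009 0.067 0.4" --pt "0.03 0 0.055 -0.12 0.01 0.067 0.4" --pt "0.03 0 0.055 -0.12 0.011 0.067 0.4" --pt "0.03 0 0.055 -0.12 0.012 0.067 0.4"

```text
time_s: 24.68
tcp_pos: [0.5683, 0.066, 0.0257]
eef_rot: [0.716, 0.649, -0.19, 0.173]
wrist_force: [1.4, 1.1, -1.5]
gripper_width: 0.051
```

```bash
cat >> h.py <<'E'
DO=np.array([537.5,-175.4]);DY=-100.06
def meas(tag):
    p,d=snap('top',tag);C=cloud('top',d);H=C[...,2]
    s=sense();M=R.from_quat(s['eef_rot']).as_matrix()
    m=(H>.083)&(H<.098)&(C[...,0]>.42)&(C[...,0]<.68)&(C[...,1]<.14)&(C[...,1]>-.3)
    n,l,st,ce=cv2.connectedComponentsWithStats(m.astype(np.uint8));i=1+np.argmax(st[1:,4]);q=C[l==i][:,:2]*1000
    c,sn=np.cos(np.radians(DY)),np.sin(np.radians(DY));D=np.array([[c,-sn],[sn,c]])
    L=(q-DO)@D
    r=cv2.minAreaRect(L.astype(np.float32));print('box dock rect',np.round(r[0],1),np.round(r[1],1),round(r[2],2),'n',len(q))
    # edges by row
    print('front max x by y band',[(b,round(float(L[(L[:,1]>b)&(L[:,1]<b+15)][:,0].max()),1)) for b in(-55,-25,10,40)],'y range',L[:,1].min().round(1),L[:,1].max().round(1))
    t=(np.array(s['tcp_pos'])[:2]*1000-DO)@D
    print('tcp dock',t.round(1),'z',round(float(s['tcp_pos'][2]),4),'toolyaw rel',round(float(np.degrees(np.arctan2(M[1,1],M[0,1]))-(DY+90)),2),'F',np.round(s['wrist_force'],1))
    print('1 unit dock x -> tool',(M.T@np.array([c,sn,0])).round(3),' dock y ->',(M.T@np.array([-sn,c,0])).round(3),' worldz',M.T[:,2].round(3))
    return p,d,C
E
python3 -c "
from h import *
meas('t5')"
```

```text
box dock rect [-188.5   -2.5] [ 85.  122.3] 4.57 n 2863
front max x by y band [(-55, -141.9), (-25, -144.3), (10, -147.9), (40, -150.3)] y range -66.2 61.2
tcp dock [-241.9  -11.7] z 0.0259 toolyaw rel 4.4 F [ 0.1  0.2 -0.4]
1 unit dock x -> tool [-0.865 -0.077  0.496]  dock y -> [-0.066  0.997  0.038]  worldz [-0.497  0.    -0.868]
```

>>> servo_tool --pt "0.037 0 0.065 -0.122 0.009 0.07 0.4" --pt "0.037 0 0.065 -0.122 0.01 0.07 0.4" --pt "0.037 0 0.065 -0.122 0.011 0.07 0.4" --pt "0.037 0 0.065 -0.122 0.012 0.07 0.4" --pt "0.037 0 0.065 -0.122 0.013 0.07 0.4" --pt "0.037 0 0.065 -0.122 0.015 0.07 0.4" --pt "0.037 0 0.065 -0.122 0.016 0.07 0.4" --pt "0.037 0 0.065 -0.122 0.017 0.07 0.4" --pt "0.037 0 0.065 -0.122 0.018 0.07 0.4" --pt "0.037 0 0.065 -0.122 0.02 0.07 0.4"

```text
time_s: 25.57
tcp_pos: [0.5672, 0.0239, 0.0257]
eef_rot: [0.741, 0.621, -0.197, 0.165]
wrist_force: [0.9, 4.6, 3.1]
gripper_width: 0.051
```

```bash
python3 -c "
from h import *
meas('t6')"
```

```text
box dock rect [-146.5   -0.4] [122.4  85.1] 89.96 n 2870
front max x by y band [(-55, -104.1), (-25, -103.9), (10, -104.2), (40, -103.9)] y range -61.6 60.8
tcp dock [-200.    -5.5] z 0.0259 toolyaw rel -0.09 F [ 0.   0.3 -0.4]
1 unit dock x -> tool [-0.868  0.002  0.497]  dock y -> [ 0.002  1.    -0.   ]  worldz [-0.497  0.001 -0.868]
```

>>> servo_tool --pt "0 0 0 -0.116 0 0.066 0.4" --pt "0 0 0 -0.116 0 0.066 0.4" --pt "0 0 0 -0.116 0 0.066 0.4" --pt "0 0 0 -0.116 0 0.066 0.4" --pt "0 0 0 -0.116 0 0.066 0.4" --pt "0 0 0 -0.116 0 0.066 0.4" --pt "0 0 0 -0.087 0 0.05 0.4" --pt "0 0 0 -0.087 0 0.05 0.4" --pt "0 0 0 -0.087 0 0.05 0.4" --pt "0 0 0 -0.087 0 0.05 0.4"

```text
time_s: 26.45
tcp_pos: [0.5609, -0.0115, 0.0257]
eef_rot: [0.74, 0.621, -0.197, 0.165]
wrist_force: [-0.3, 3.6, 2.0]
gripper_width: 0.0514
```

>>> servo_tool --pt "0 0 0 -0.087 0 0.05 0.4" --pt "0 0 0 -0.087 0 0.05 0.4" --pt "0 0 0 -0.087 0 0.05 0.4" --pt "0 0 0 -0.087 0 0.05 0.4"

```text
time_s: 26.78
tcp_pos: [0.56, -0.0221, 0.0257]
eef_rot: [0.74, 0.622, -0.195, 0.165]
wrist_force: [2.8, 7.1, 3.2]
gripper_width: 0.0515
```

```bash
python3 -c "
from h import *
meas('t7')"
```

```text
box dock rect [-99.9   0.7] [ 85.5 122.2] 0.23 n 2884
front max x by y band [(-55, -57.4), (-25, -57.4), (10, -57.6), (40, -57.5)] y range -60.5 61.7
tcp dock [-154.    -4.7] z 0.0258 toolyaw rel 0.11 F [2.7 3.9 0.3]
1 unit dock x -> tool [-0.869 -0.002  0.495]  dock y -> [-0.001  1.     0.003]  worldz [-0.495  0.002 -0.869]
```

>>> servo_tool --pt "0 0 0 -0.087 0 0.05 0.4" --pt "0 0 0 -0.087 0 0.05 0.4" --pt "0 0 0 -0.087 0 0.05 0.4" --pt "0 0 0 -0.087 0 0.05 0.4" --pt "0 0 0 -0.087 0 0.05 0.4" --pt "0 0 0 -0.087 0 0.05 0.4" --pt "0 0 0 -0.087 0 0.05 0.4" --pt "0 0 0 -0.087 0 0.05 0.4" --pt "0 0 0 -0.087 0 0.05 0.4" --pt "0 0 0 -0.087 0 0.05 0.4"

```text
time_s: 27.67
tcp_pos: [0.5536, -0.0531, 0.0256]
eef_rot: [0.74, 0.621, -0.196, 0.165]
wrist_force: [2.0, 4.6, 2.2]
gripper_width: 0.0512
```

```bash
python3 -c "
from h import *
meas('t8')"
```

```text
box dock rect [-68.1  -0.3] [ 85.6 122.1] 0.11 n 2907
front max x by y band [(-55, -25.2), (-25, -25.3), (10, -25.8), (40, -26.1)] y range -61.3 60.8
tcp dock [-122.3   -5.7] z 0.0258 toolyaw rel -0.0 F [ 3.8  1.2 -0.6]
1 unit dock x -> tool [-0.868  0.     0.497]  dock y -> [0. 1. 0.]  worldz [-0.497  0.001 -0.868]
```

>>> servo_tool --pt "0 0 0 -0.087 0 0.05 0.4" --pt "0 0 0 -0.087 0 0.05 0.4" --pt "0 0 0 -0.087 0 0.05 0.4" --pt "0 0 0 -0.087 0 0.05 0.4" --pt "0 0 0 -0.087 0 0.05 0.4" --pt "0 0 0 -0.087 0 0.05 0.4" --pt "0 0 0 -0.087 0 0.05 0.4" --pt "0 0 0 -0.087 0 0.05 0.4" --pt "0 0 0 -0.087 0 0.05 0.4" --pt "0 0 0 -0.087 0 0.05 0.4"

```text
time_s: 28.55
tcp_pos: [0.5486, -0.0823, 0.0256]
eef_rot: [0.74, 0.621, -0.196, 0.165]
wrist_force: [2.2, 5.0, 4.1]
gripper_width: 0.0515
```

>>> servo_tool --pt "0 0 0 -0.087 0 0.05 0.4" --pt "0 0 0 -0.087 0 0.05 0.4" --pt "0 0 0 -0.087 0 0.05 0.4" --pt "0 0 0 -0.087 0 0.05 0.4" --pt "0 0 0 -0.087 0 0.05 0.4" --pt "0 0 0 -0.087 0 0.05 0.4"

```text
time_s: 29.05
tcp_pos: [0.5455, -0.1, 0.0256]
eef_rot: [0.74, 0.621, -0.196, 0.165]
wrist_force: [2.8, 5.4, 4.4]
gripper_width: 0.0512
```

```bash
python3 -c "
from h import *
meas('t9')"
```

```text
box dock rect [-21.1  -0.2] [ 84.7 122.7] 0.01 n 2859
front max x by y band [(-55, 21.2), (-25, 20.6), (10, 20.6), (40, 20.5)] y range -61.5 61.2
tcp dock [-74.6  -5.6] z 0.0257 toolyaw rel 0.02 F [ 2.6  2.2 -0.5]
1 unit dock x -> tool [-0.868 -0.     0.496]  dock y -> [0.    1.    0.001]  worldz [-0.496  0.001 -0.868]
```

>>> servo_tool --pt "0 0 0 -0.072 0 0.041 0.4" --pt "0 0 0 -0.072 0 0.041 0.4" --pt "0 0 0 -0.072 0 0.041 0.4" --pt "0 0 0 -0.072 0 0.041 0.4" --pt "0 0 0 -0.072 0 0.041 0.4" --pt "0 0 0 -0.058 0 0.033 0.4" --pt "0 0 0 -0.029 0 0.017 0.4"

```text
time_s: 29.68
tcp_pos: [0.5425, -0.1155, 0.0256]
eef_rot: [0.741, 0.621, -0.196, 0.165]
wrist_force: [2.8, 5.2, 3.0]
gripper_width: 0.0509
```

>>> servo_tool --pt "0 0 0 -0.029 0 0.017 0.4" --pt "0 0 0 -0.029 0 0.017 0.4" --pt "0 0 0 -0.029 0 0.017 0.4"

```text
time_s: 29.93
tcp_pos: [0.5422, -0.118, 0.0255]
eef_rot: [0.74, 0.621, -0.196, 0.165]
wrist_force: [2.4, 6.4, 4.7]
gripper_width: 0.0508
```

```bash
python3 -c "
from h import *
meas('t10')"
```

```text
box dock rect [-2.6 -0.3] [122.9  84.9] 89.91 n 2866
front max x by y band [(-55, 39.3), (-25, 39.0), (10, 38.9), (40, 39.3)] y range -61.8 61.1
tcp dock [-57.   -5.4] z 0.0256 toolyaw rel 0.05 F [2.8 5.8 3.6]
1 unit dock x -> tool [-0.868 -0.001  0.496]  dock y -> [-0.001  1.     0.001]  worldz [-0.496  0.001 -0.868]
```

>>> servo_tool --pt "0 0 0 -0.029 0 0.017 0.4" --pt "0 0 0 -0.029 0 0.017 0.4" --pt "0 0 0 0 0 0 0.4"

```text
time_s: 30.23
tcp_pos: [0.541, -0.1208, 0.0255]
eef_rot: [0.741, 0.621, -0.197, 0.165]
wrist_force: [1.5, 3.2, 1.5]
gripper_width: 0.0514
```

>>> servo_tool --pt "0 0 0 -0.029 0 0.017 0.4" --pt "0 0 0 0 0 0 0.4"

```text
time_s: 30.4
tcp_pos: [0.5409, -0.1217, 0.0254]
eef_rot: [0.741, 0.621, -0.197, 0.165]
wrist_force: [1.1, 4.5, 2.6]
gripper_width: 0.0511
```

Run:
```python
from h import *
p,d,C=meas('t11')
q=proj('top',[[*( (DO/1000)+np.array([[np.cos(np.radians(DY)),-np.sin(np.radians(DY))],[np.sin(np.radians(DY)),np.cos(np.radians(DY))]])@np.array([-.0475,-.052])),.028]]);print('nose out px',q)
s,_=snap('scene','s11')
hsv=cv2.cvtColor(s,cv2.COLOR_RGB2HSV);m=(hsv[...,0]>8)&(hsv[...,0]<20)&(hsv[...,1]>170)
for nm,im in(('t9',np.load('t9.npz')['p']),('t11',p)):
    h=cv2.cvtColor(im,cv2.COLOR_RGB2HSV);m=(h[...,0]>5)&(h[...,0]<20)&(h[...,1]>150);m[:230]=0;m[:,:335]=0;m[:,400:]=0;v,u=np.nonzero(m[:290]);print(nm,len(u),u.min(),u.max(),v.min(),v.max()) if len(u) else print(nm,0)
a=cv2.resize(p[180:300,320:440],(560,560),interpolation=cv2.INTER_CUBIC);cv2.imwrite('pics/t11c.png',a[:,:,::-1])
```

```text
box dock rect [ 1.3 -0.8] [ 84.8 123. ] 0.05 n 2876
front max x by y band [(-55, 43.7), (-25, 43.5), (10, 43.3), (40, 42.9)] y range -62.3 60.7
tcp dock [-53.5  -6. ] z 0.0254 toolyaw rel 0.02 F [1.1 2.4 3.1]
1 unit dock x -> tool [-0.868 -0.     0.497]  dock y -> [-0.  1. -0.]  worldz [-0.497 -0.    -0.868]
nose out px [[369.98440117 255.26424324]]
t9 79 338 370 244 268
t11 81 346 371 244 267
```

View pics/t11c.png

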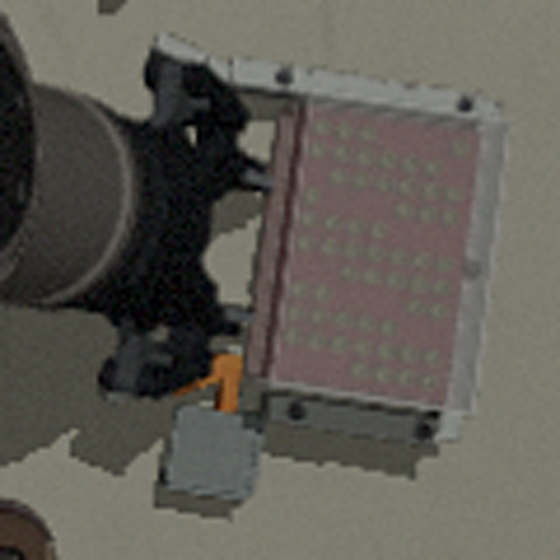

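In the crop the orange nose is out at (235,355), which is px (370,256), against a predicted "out" position of (370,255). The box sits against the back stop, so I'm retracting.

>>> servo_tool --pt "0 0 0 0.1 0 -0.057 0.4" --pt "0 0 0 0.2 0 -0.114 0.4" --pt "0 0 0 0.4 0 -0.229 0.4" --pt "0 0 0 0.4 0 -0.229 0.4" --pt "0 0 0 0.4 0 -0.229 0.4" --pt "0 0 0 0.4 0 -0.229 0.4" --pt "0 0 0 0 0 -0.6 0.4" --pt "0 0 0 0 0 -0.9 0.4" --pt "0 0 0 0 0 -0.9 0.4" --pt "0 0 0 0 0 -0.9 0.4" --pt "0 0 0 0 0 -0.9 0.4" --pt "0 0 0 0 0 -0.5 0.4"

```text
time_s: 31.5
tcp_pos: [0.5663, 0.0154, 0.15]
eef_rot: [0.74, 0.622, -0.195, 0.166]
wrist_force: [0.3, 0.6, -0.2]
gripper_width: 0.0515
```

>>> servo_tool --pt "0 0 0 0.4 0 -0.6 0.4" --pt "0 0 0 0.4 0 -0.6 0.4" --pt "0 0 0 0 0 0 0.4" --pt "0 0 0 0 0 0 0.4"

```text
time_s: 31.83
tcp_pos: [0.5722, 0.0528, 0.1672]
eef_rot: [0.739, 0.623, -0.196, 0.166]
wrist_force: [-0.4, -1.3, -0.9]
gripper_width: 0.0512
```

Run:
```python
from h import *
p,d,C=meas('t12');print(sense()['tcp_pos'],sense()['time_s'])
c,sn=np.cos(np.radians(DY)),np.sin(np.radians(DY));D=np.array([[c,-sn],[sn,c]])
H=C[...,2];h=cv2.cvtColor(p,cv2.COLOR_RGB2HSV);m=(h[...,0]>5)&(h[...,0]<20)&(h[...,1]>150);m[:240]=0;m[290:]=0;m[:,:335]=0;m[:,400:]=0
L=(C[m][:,:2]*1000-DO)@D;print('catch n',len(L),L.min(0),L.max(0),H[m].max())
s,sd=snap('scene','s12');C2=cloud('scene',sd)
for nm,(x,y,r) in dict(bottle=(.423,.372,.03),flask=(.77,.19,.04),slide=(.77,-.006,.05),burner=(.777,-.17,.05)).items():
    for t,CC in(('top',C),('scene',C2)):
        k=(np.hypot(CC[...,0]-x,CC[...,1]-y)<r)&(CC[...,2]>.012)&(CC[...,2]<.2);q=CC[k]
        print(nm,t,len(q),*( (q.min(0).round(3),q.max(0).round(3)) if len(q) else ()))
k=(abs(C[...,0]-.6)<.13)&(abs(C[...,1]-.35)<.11)&(H>.006)&(H<.03);r=cv2.minAreaRect((C[k][:,:2]*1000).astype(np.float32));print('cover plate',r,np.median(H[k]))
k=(abs(C[...,0]-.6)<.13)&(abs(C[...,1]-.35)<.11)&(H>.04)&(H<.1);r=cv2.minAreaRect((C[k][:,:2]*1000).astype(np.float32));print('handle',r,np.median(H[k]))
cv2.imwrite('pics/s12c.png',cv2.resize(s[100:320,180:460],None,fx=2.7,fy=2.7,interpolation=cv2.INTER_CUBIC)[:,:,::-1])
```

```text
box dock rect [ 1.1 -0.7] [123.1  84.8] 89.93 n 2880
front max x by y band [(-55, 43.4), (-25, 42.9), (10, 43.2), (40, 43.2)] y range -62.3 60.9
tcp dock [-229.1   -6.1] z 0.167 toolyaw rel 0.14 F [-0.  -0.7 -0.1]
1 unit dock x -> tool [-0.868 -0.002  0.497]  dock y -> [-0.002  1.     0.001]  worldz [-0.497  0.    -0.868]
[0.57147317 0.05122695 0.16700211] 31.8833
catch n 108 [-74.61800264 -77.19420021] [-43.8811892  -53.47328198] 0.03304038623630401
bottle top 385 [0.406 0.354 0.012] [0.44  0.386 0.106]
bottle scene 281 [0.404 0.351 0.012] [0.439 0.379 0.105]
flask top 671 [0.739 0.16  0.012] [0.795 0.214 0.107]
flask scene 425 [0.742 0.158 0.012] [0.792 0.203 0.104]
slide top 865 [ 0.739 -0.048  0.012] [0.804 0.036 0.028]
slide scene 421 [ 0.738 -0.05   0.012] [0.803 0.037 0.023]
burner top 1023 [ 0.737 -0.218  0.012] [ 0.816 -0.125  0.161]
burner scene 893 [ 0.743 -0.22   0.012] [ 0.809 -0.13   0.157]
cover plate ((552.30078125, 335.81573486328125), (69.5889892578125, 57.7187614440918), 80.02465057373047) 0.014069491672576429
handle ((0.0, 0.0), (0.0, 0.0), 0.0) nan
  return _methods._mean(a, axis=axis, dtype=dtype,
  ret = ret.dtype.type(ret / rcount)
```

View pics/s12c.png

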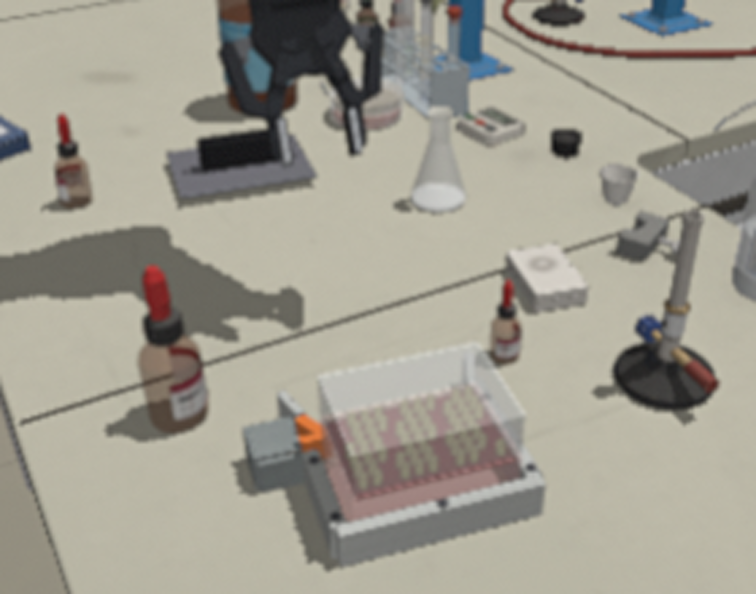

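The crop shows the tip box home in the bay (420,430) with the catch out behind it (310,435). The cover lies flat with its handle up (240,165), the bottle stands upright (70,170), and nothing else has moved.

```bash
python3 -c "
from cell import job_done; print(job_done())"
```

```text
the job is handed in; nothing more can be done
None
```

The job is done and handed in at about 32 s on the robot's clock; no verdict came back. I stood the middle-sized bottle at about (0.42, 0.37) m and the dust cover, handle up, at about (0.60, 0.35) m. I then turned the tip box into line, slid it along the worktop into the bay with low contact, and backed the arm clear.

**Last checks:**
- **Tip box:** it measured at dock (1.1, -0.7) mm with yaw within 0.1°, so it is against the back stop. That is about 0.6 mm deeper than is physically possible, which is within the roughly 2 mm camera calibration.
- **Catch:** the tip of the orange nose measured at dock y = -53.5 mm against -52 mm when fully out, so it has sprung out behind the box.
- **Bottle and cover:** the bottle is upright with its top at 105 mm. The cover plate lies flat at 14 mm. The automatic check on the cover's handle found no points, because the gripper hides it from the top camera. The scene picture shows the handle up.
- **Bystanders:** the slide box, flask and burner are within about 2 mm of where they started, in line with measuring error.
- **Forces:** the highest wrist reading was about 9 N, when the bottle was set down; pushing the box stayed under about 9 N. These were read at the end of each move, not continuously.
- **Gripper reading:** it showed 31 mm on the 35 mm bottle. The bottle was still held upright and placed without trouble.

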